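# Put the whetstone away in its sleeve case

## Robot

A 6-joint arm with a two-finger parallel gripper is mounted at the origin on the work surface; the furniture and walls round the work are solid. World frame = base frame: x ahead of the robot, y to its left, z up, the work surface at z = 0. Lengths are in m, angles in rad, forces in N, time in s.
With the tool pointing down it reaches from about 0.25 to 0.85 m from the base axis. Payload 12.5 kg.
Tool frame: the origin (TCP) lies at the very end of the fingers, on their centre line; the grasp point (between the pads) lies 19 mm behind it (arm.grasp_offset is the distance from the TCP to the grasp point, in m); z points along the fingers, y is the line along which they close (so a half turn about z gives the same grasp; the last joint's range is limited). The gripper opens to 93 mm and grips with 3 to 60 N. Pads are 15 mm wide; open, the fingers measure 128 mm over their backs; the gripper's body (75 mm by 188 mm) begins 65 mm behind the grasp point.
Start: joints at [1.169, 0.351, 1.652, -0, 1.139, -0.085], TCP at [0.171, 0.523, 0.219] pointing down, gripper open.
Joint ranges: [-2.75, 2.75], [-0.79, 2.1], [0.01, 2.65], [-1.57, 4.71], [0.07, 3.14], [-2.87, 2.87]. Speed limits (rad/s): [2.22, 2.22, 2.79, 3.14, 3.14, 3.14].

## Interface

Orientations are given as a rotation vector (axis times angle).
In Python, from cell import arm, imaging gives the robot as it stands.
- The arm moves only by the shell command python3 -m crank 'ROWS' [FORCE]. ROWS is JSON, a list of rows, each a list of 7 numbers: the opening, from -1 (shut) to 1 (fully open), then the shift along the tool's x, y, z in cm, then the turn, a rotation vector about the tool's x, y, z in rad. In form: [[gripper, tx, ty, tz, ax, ay, az], ...]. A call has 1 to 20 rows; each row shifts and turns the commanded pose from where the row before left it, along the tool's axes as they then stand; what a row does not reach is not made up. A row lasts 1/12 s, in which the tool goes at most 41.7 mm and 7.16 degrees, less where a joint would pass 70% of its speed; a pose out of reach is approached as far as the arm can. A call is refused whole if a number of a shift passes 4.17 or a number of a turn 0.125, either way. A call with a gripper value outside its range is refused whole. The fingers move at their own pace and stop on an object; FORCE is the grip in N (left out, the last holds). Time passes only in rows, so rows that do not move let the fingers close. It gives the time, the measured TCP pose, the force, the opening and the grip force at its end, in the units of the state.
- arm.sense(): the state, without advancing time (a new reading comes with each control period).
- imaging.get_image(name): name is "scene" or "top"; returns a dict with "frame" (400x640x3 uint8, red, green, blue), "depth" (400x640 float32, m along the optical axis (not along the pixel's ray), 0 where there is no reading), "intrinsics" (3x3 intrinsics, pixels), "dist" ([k1, k2, p1, p2, k3] as OpenCV has them; the pictures are not rectified), "extrinsics" (4x4, takes a point from camera to world coordinates). Camera axes: x right, y up, looking along -z (the intrinsics and any distortion apply to the point x, -y, -z); pixel columns grow to the right and rows downward; lengths in m; the calibration is good to about 2 mm. A picture is of the moment at which its call begins.
- arm.finish_job(): hands the job in; it is judged then, once.
The state is a dict: "time": time; "q": joint angles; "dq": joint speeds; "joint_efforts": joint torques, N m; "eef_pos": TCP position; "eef_rot": TCP orientation; "contact_force": force on the tool from outside, world axes, zero at the start; "moment": the same for the moment, N m; "opening": finger opening in m; "gripper_force": force on a finger pad.
Only numpy, scipy, OpenCV 4.12 (cv2) and the standard library are available. Lean on these libraries where they do the work, as an engineer would, in place of code of your own. Each camera call takes 0.05 s, during which the arm holds its last target. There are 200 camera calls.

## Task

The sharpening is done: take the two-tone whetstone (cream on one side, dark grey on the other) out of the drying rack and slide it into its wooden sleeve case, cream side up, fully home against the back without ramming it, because it is brittle. Then turn the brass button across the mouth of the case so that it lies level and keeps the stone in. Leave the red stone standing in the rack, and do not disturb the carving gouge.

Things in the scene. Friction and masses are not known exactly. Their poses are not given: they have to be found in the camera images.
- combination_stone: the stone to put away: a block 150 x 25 x 50 mm, 0.27 to 0.47 kg, one broad face cream, the other dark grey; starts standing on a long edge in one of the two rack slots. Origin at its centre; x along its 150 mm length, y through the 25 mm thickness and out of the cream face, z along its 50 mm width (up at the start; when it lies cream side up, y is up)
- stone_case: dark hardwood sleeve screwed to the bench, 160 long, 76 wide, 41 mm high, open at one end only. Origin at the centre of its underside, x into the sleeve, z up. Bore 52.4 wide (y -26.2 to 26.2), 27.4 high (z 6 to 33.4), 148 mm deep from the mouth (x = -80) to the back stop (x = 68): with the stone home its centre is at x = -7, y = 0, z = 18.5 and its end stands 2 mm out of the mouth
- case_mouth (a point): centre of the sleeve's open mouth, in the mouth plane, 19.7 mm above the bench; axes as the sleeve's. The sides of the mouth are bevelled by 1.8 mm over the first 10 mm and the floor there is 1.2 mm lower; the roof (8 mm, top at 41) has a scallop 29 mm wide and 24 mm deep over the middle of the mouth. Before the mouth about 170 mm of bench are clear up to the rack
- turn_button (a joint): brass bar on the mouth end of the sleeve's +y side wall, turning about the sleeve's x axis: 0 = straight up, clear of the mouth; negative = leaning outwards; 1.571 = level across the mouth, where it stops. Starts at -0.5 to 0.05 and stays where it is left (0.025 N m of friction, under 1 N at its tip). A stone that stands over 5 mm out of the mouth blocks it
- button_tip (a point): centre of the turn-button's rounded free end, 40.5 mm from its pivot; the pivot is at x = -80, y = 32, z = 19.5 mm in the sleeve's frame. The bar is 11 mm wide, 5 mm thick, reaches 46 mm from the pivot and lies 5 to 10 mm in front of the mouth plane
- drying_rack: pale wooden rack fixed to the bench, 116 x 129 mm, 26 mm high: two notched cheeks 16 mm thick, 50 mm either side of the centre along x. Origin at the centre of its underside; x along the stones, y across. Two slots at y = +37.5 and -37.5 mm, 30 mm wide, floor 10 mm up, so a stone stands from z = 10 to 60 mm; its sides are free for 84 mm between the cheeks
- red_stone: brick-red whetstone of the same size standing on edge in the other slot, its near face 50 mm from the two-tone stone; must stay there. Origin at its centre, z up
- gouge: boxwood-handled carving gouge, 202 mm long, 33 mm thick, lying on the bench, bystander. Origin under its centre

How it is judged:
By the outcome, as a careful person would: the job done as asked, in the order asked, and still so for the second after the job is handed in, with the robot touching nothing.
It also fails if it takes over 67 s, if anything falls off the work surface, if the arm or the gripper's body presses on something with over 40 N, if the wrist force passes 120 N, or if a joint passes its speed limit or range.

## Working session

There is one attempt and no reset: what is moved stays moved. The work goes in short steps, Python scripts to look and compute and a shell command to move; the robot and the scene stay as the last step left them, time stands still between calls to the robot, and variables do not carry over. Pictures are saved under pics/ and viewed, at most 11 in all, crops included, and the job is handed in when it is done.

```bash
ls; mkdir -p pics; cat > h.py <<'E'
import numpy as np, cv2
from scipy.spatial.transform import Rotation as R
from cell import arm, imaging
def shot(name, png=None):
    im=imaging.get_image(name)
    if png: cv2.imwrite('pics/'+png, im['frame'][...,::-1])
    return im
def ray(im,uv):
    uv=np.asarray(uv,float).reshape(-1,1,2)
    n=cv2.undistortPoints(uv,im['intrinsics'],np.array(im['dist'],float)).reshape(-1,2)
    d=np.c_[n[:,0],-n[:,1],-np.ones(len(n))]
    E=im['extrinsics']; return E[:3,3], d@E[:3,:3].T
def onplane(im,uv,z):
    o,d=ray(im,uv); return o+d*((z-o[2])/d[:,2])[:,None]
def cloud(im):
    h,w=im['depth'].shape; v,u=np.mgrid[:h,:w]
    o,d=ray(im,np.c_[u.ravel(),v.ravel()])
    P=o+d*im['depth'].reshape(-1,1); P[im['depth'].ravel()==0]=np.nan
    return P.reshape(h,w,3)
E
python3 - <<'E'
from h import *
for n in('top','scene'):
    im=shot(n,n+'0.png'); print(n,im['extrinsics'].round(3).tolist(),im['intrinsics'].round(1).tolist())
s=arm.sense(); print(s['eef_rot'],s['contact_force'],s['opening'],arm.grasp_offset)
E
```

```text
pics
top [[-0.028, 0.989, -0.146, 0.275], [-1.0, -0.028, 0.001, -0.088], [-0.003, 0.146, 0.989, 0.94], [0.0, 0.0, 0.0, 1.0]] [[420.0, 0.0, 319.9], [0.0, 420.0, 206.4], [0.0, 0.0, 1.0]]
scene [[0.751, 0.346, -0.563, -0.154], [-0.66, 0.423, -0.621, -0.715], [0.023, 0.838, 0.546, 0.608], [0.0, 0.0, 0.0, 1.0]] [[462.8, 0.0, 315.1], [0.0, 462.8, 200.4], [0.0, 0.0, 1.0]]
[-4.95490041e-01 -3.10201859e+00  1.58584370e-03] [-0.18948404 -0.13072817  0.24625287] 0.0931316581917862 0.0188
```

View pics/top0.png

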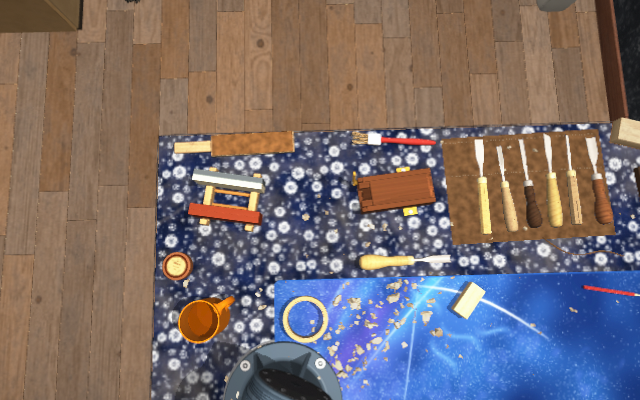

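View pics/scene0.png

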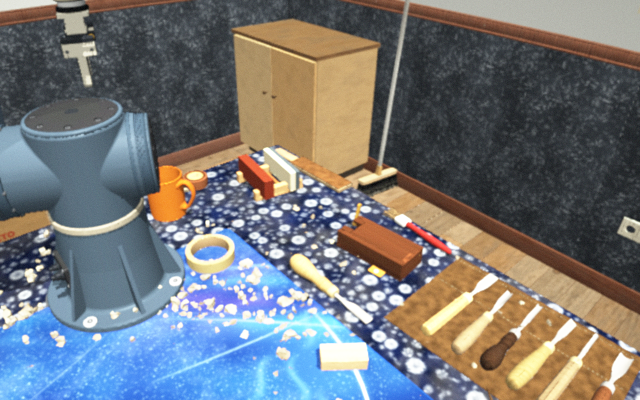

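The top view shows the rack at about (228,200). The white-topped stone is at (228,180) and the red one at (225,214). The case is at (397,190) with its mouth facing left, the button is at (355,178), and the gouge is at (400,262). The scene view shows the cream face towards the camera at (281,165). Next I'll measure with masks.

```bash
cat > m.py <<'E'
from h import *
im=shot('top'); P=cloud(im); f=im['frame'].astype(int); Z=P[...,2]
hsv=cv2.cvtColor(im['frame'],cv2.COLOR_RGB2HSV)
def rect(name,roi,cond,z):
    m=np.zeros(Z.shape,np.uint8); u0,u1,v0,v1=roi; m[v0:v1,u0:u1]=cond[v0:v1,u0:u1]
    n,l,st,_=cv2.connectedComponentsWithStats(m); k=1+st[1:,4].argmax(); m=l==k
    v,u=np.nonzero(m); Q=onplane(im,np.c_[u,v],z)
    (c,s,a)=cv2.minAreaRect((Q[:,:2]*1000).astype(np.float32))
    print(name,'px',u.min(),u.max(),v.min(),v.max(),'c',np.round(c,1),'size',np.round(s,1),'ang',round(a,1),'zmed',np.nanmedian(Z[m]).round(4))
print('bench z',np.nanmedian(Z[220:245,280:350]))
rect('stone',(180,275,160,200),(Z>.05)&(Z<.075),.06)
rect('red',(180,275,195,235),(Z>.05)&(Z<.075),.06)
rect('rack',(180,275,160,240),(Z>.018),.026)
rect('case',(345,450,155,225),(Z>.034)&(Z<.05),.041)
rect('button',(340,366,160,192),(Z>.046),.06)
rect('gouge',(340,460,245,280),(Z>.008),.012)
b=im['frame'][150:240,170:450]; cv2.imwrite('pics/crop1.png',cv2.resize(b,None,fx=2.8,fy=2.8,interpolation=cv2.INTER_CUBIC)[...,::-1])
im2=shot('scene'); b2=im2['frame'][140:290,230:430]; cv2.imwrite('pics/crop2.png',cv2.resize(b2,None,fx=4,fy=4,interpolation=cv2.INTER_CUBIC)[...,::-1])
E
python3 m.py
```

```text
bench z 0.0007797488433425315
stone px 192 262 169 189 c [469.3 108. ] size [150.9  26.7] ang 80.1 zmed 0.0607
red px 188 259 203 223 c [396.5 115.4] size [150.9  26.1] ang 80.8 zmed 0.0608
rack px 188 264 167 225 c [441.7 116.4] size [166.6 114.2] ang 80.7 zmed 0.0599
case px 357 435 168 211 c [ 439.5 -254.7] size [ 77.2 162.5] ang 6.3 zmed 0.0422
button px 352 354 171 179 c [ 470.4 -161.2] size [ 4.3 17.5] ang 87.7 zmed 0.0602
gouge px 359 444 254 269 c [ 284.8 -263.4] size [185.8  32.5] ang 88.4 zmed 0.0227
```

View pics/crop1.png

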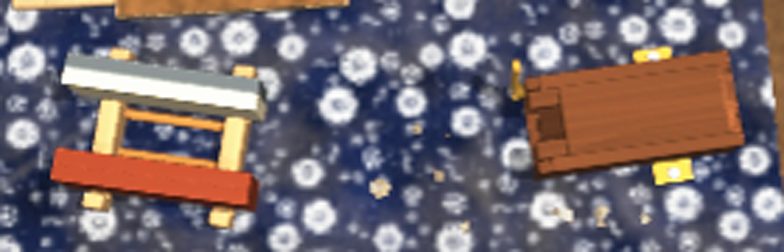

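View pics/crop2.png

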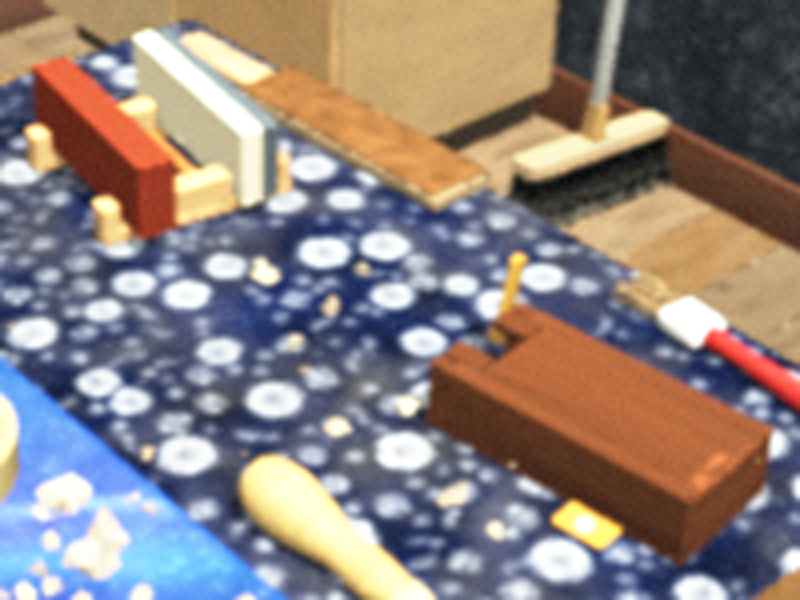

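The crops confirm that cream faces the robot (-x), grey faces away, and the button stands about upright at (515,75) in the first crop. The measured sizes agree with the given ones to about 2 mm, so I'm moving above the stone.

```bash
cat > d.py <<'E'
# usage: d.py x y z yawY_deg [tilt_deg about tool x] (mm) -> deltas to target in present tool axes (cm) and remaining rotvec
import sys
from h import *
a=[float(v) for v in sys.argv[1:]]; s=arm.sense()
C=R.from_rotvec(s['eef_rot']); p=np.array(s['eef_pos'])*1000
y=np.radians(a[3]); ty=np.array([np.cos(y),np.sin(y),0]); tz=np.array([0,0,-1.]); tx=np.cross(ty,tz)
T=R.from_matrix(np.c_[tx,ty,tz])
if len(a)>4: T=T*R.from_rotvec([np.radians(a[4]),0,0])
print('t',round(s['time'],2),'p',p.round(1),'F',np.round(s['contact_force'],1),'open',round(s['opening']*1e3,1),'grip',round(s['gripper_force'],1),'q',np.round(s['q'],2))
d=np.array(a[:3])-p
print('shift now-axes cm',(C.inv().apply(d)/10).round(2),' target-axes cm',(T.inv().apply(d)/10).round(2),'turn',(C.inv()*T).as_rotvec().round(3))
E
python3 -m crank '[[0.2,0,0,0,0,0,0.118],[0.2,0,0,0,0,0,0.118],[0.2,0,0,0,0,0,0.118],[0.2,0,0,0,0,0,0.118],[0.2,0,0,0,0,0,0.118],[0.2,0,0,0,0,0,0.118],[0.2,0,0,0,0,0,0.118],[0.2,0,0,0,0,0,0.118],[0.2,0,0,0,0,0,0.118],[0.2,0,0,0,0,0,0.118],[0.2,0,0,0,0,0,0.118],[0.2,0,0,0,0,0,0.118]]' 
python3 -m crank '[[0.2,-2.7,2.7,0,0,0,0],[0.2,-2.7,2.7,0,0,0,0],[0.2,-2.7,2.7,0,0,0,0],[0.2,-2.7,2.7,0,0,0,0],[0.2,-2.7,2.7,0,0,0,0],[0.2,-2.7,2.7,0,0,0,0],[0.2,-2.7,2.7,0,0,0,0],[0.2,-2.7,2.7,0,0,0,0],[0.2,-2.7,2.7,0,0,0,0],[0.2,-2.7,2.7,0,0,0,0],[0.2,-2.7,2.7,0,0,0,0],[0.2,-2.7,2.7,0,0,0,0],[0.2,0,0,0,0,0,0],[0.2,0,0,0,0,0,0]]' 
python3 d.py 469.3 108 90 -9.5
```

```text
time: 1.2
eef_pos: [0.1712, 0.5225, 0.2185]
eef_rot: [2.4, 2.027, -0.001]
contact_force: [0.2, 0.5, -0.2]
opening: 0.0556
gripper_force: 0.0
time: 2.37
eef_pos: [0.4394, 0.1493, 0.2184]
eef_rot: [-2.397, -2.03, 0.001]
contact_force: [-0.7, 0.6, 0.7]
opening: 0.0559
gripper_force: 0.0
t 2.37 p [439.4 149.3 218.4] F [-0.7  0.6  0.7] open 55.9 grip 0.0 q [0.23 0.19 1.86 0.   1.08 0.39]
shift now-axes cm [-3.58  3.63 12.84]  target-axes cm [-3.58  3.63 12.84] turn [-0.  0.  0.]
```

```bash

python3 -m crank '[[0.2,-1.8,1.8,0,0,0,0],[0.2,-1.78,1.83,0,0,0,0],[0.2,0,0,4,0,0,0],[0.2,0,0,4,0,0,0],[0.2,0,0,4,0,0,0],[0.2,0,0,2,0,0,0],[0.2,0,0,0.4,0,0,0],[0.2,0,0,0,0,0,0]]' >/dev/null
python3 d.py 469.3 108 30 -9.5
python3 - <<'E'
from h import *
im=shot('scene'); P=cloud(im)
b=im['frame'][90:215,200:350]; cv2.imwrite('pics/c3.png',cv2.resize(b,None,fx=4,fy=4,interpolation=cv2.INTER_CUBIC)[...,::-1])
E
```

```text
t 3.03 p [468.  110.2  74. ] F [-0.1 -0.3 -0.2] open 55.9 grip 0.0 q [0.13 0.44 1.94 0.   0.76 0.3 ]
shift now-axes cm [-0.19  0.18  4.4 ]  target-axes cm [-0.2   0.17  4.4 ] turn [-0.002  0.001  0.005]
```

View pics/c3.png

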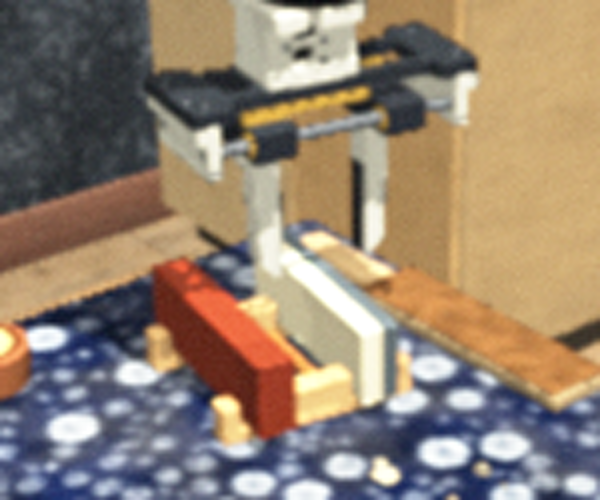

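The fingers straddle the stone: left finger at (265,230), right at (375,210). The wide body lies along the closing line. I'll lower, grip and lift.

```bash

python3 -m crank '[[0.2,-0.2,0.17,1,0,0,0],[0.2,0,0,1.5,0,0,0],[0.2,0,0,1.5,0,0,0],[0.2,0,0,0.4,0,0,0],[0.2,0,0,0,0,0,0],[-1,0,0,0,0,0,0],[-1,0,0,0,0,0,0],[-1,0,0,0,0,0,0],[-1,0,0,0,0,0,0],[-1,0,0,0,0,0,0],[-1,0,0,0,0,0,0],[-1,0,0,0,0,0,0]]' 35
python3 d.py 469.3 108 30 -9.5
```

```text
time: 4.08
eef_pos: [0.4705, 0.1072, 0.031]
eef_rot: [2.393, 2.034, 0.001]
contact_force: [-0.7, -0.2, 5.2]
opening: 0.0247
gripper_force: 35.0
t 4.08 p [470.5 107.2  31. ] F [-0.7 -0.2  5.2] open 24.7 grip 35.0 q [ 0.13  0.53  1.96 -0.    0.66  0.29]
shift now-axes cm [ 0.06 -0.13  0.1 ]  target-axes cm [ 0.06 -0.13  0.1 ] turn [ 0.001 -0.     0.004]
```

```bash

python3 -m crank '[[-1,0,0,-1,0,0,0],[-1,0,0,-2,0,0,0],[-1,0,0,-3,0,0,0],[-1,0,0,-3,0,0,0],[-1,0,0,0,0,0,0],[-1,0,0,0,0,0,-0.09],[-1,0,0,0,0,0,-0.09],[-1,0,0,0,0,0,-0.094],[-1,0,0,0,0,0,0]]'
python3 d.py 401 -88 121 6.3
```

```text
time: 4.83
eef_pos: [0.4697, 0.1071, 0.1203]
eef_rot: [-2.088, -2.346, 0.001]
contact_force: [-0.2, 0.0, -2.5]
opening: 0.0249
gripper_force: 35.0
t 4.83 p [469.7 107.1 120.3] F [-0.2  0.  -2.5] open 24.9 grip 35.0 q [ 0.13  0.37  1.91 -0.    0.86  0.01]
shift now-axes cm [-18.58  -9.08  -0.06]  target-axes cm [-18.64  -8.96  -0.07] turn [-0.001  0.     0.006]
```

```bash

python3 -m crank '[[-1,-1.3,-0.6,0,0,0,0],[-1,-2.45,-1.2,0,0,0,0],[-1,-2.45,-1.2,0,0,0,0],[-1,-2.45,-1.2,0,0,0,0],[-1,-2.45,-1.2,0,0,0,0],[-1,-2.45,-1.2,0,0,0,0],[-1,-2.45,-1.2,0,0,0,0],[-1,-2.45,-1.2,0,0,0,0],[-1,0,0,0,0.105,0,0],[-1,0,0,0,0.105,0,0],[-1,0,0,0,0.105,0,0],[-1,0,0,0,0.105,0,0],[-1,0,0,0,0.105,0,0],[-1,0,0,0,0.105,0,0],[-1,0,0,0,0.103,0,0],[-1,0,0,0,0,0,0],[-1,0,0,0,0,0,0]]'
python3 d.py 401 -88 30 6.3 42
```

```text
time: 6.25
eef_pos: [0.4014, -0.086, 0.1194]
eef_rot: [-1.706, -1.906, 0.731]
contact_force: [0.3, 1.0, -2.5]
opening: 0.025
gripper_force: 35.0
t 6.25 p [401.4 -86.  119.4] F [ 0.3  1.  -2.5] open 25.0 grip 35.0 q [-0.19  0.64  1.67 -0.2   1.54 -0.22]
shift now-axes cm [-0.19  5.93  6.7 ]  target-axes cm [-0.19  5.94  6.69] turn [0.001 0.001 0.   ]
```

```bash

python3 -m crank '[[-1,-0.2,1.5,1.7,0,0,0],[-1,0,1.5,1.7,0,0,0],[-1,0,1.5,1.7,0,0,0],[-1,0,1.0,1.1,0,0,0],[-1,0,0.4,0.45,0,0,0],[-1,0,0,0,0,0,0],[-1,0,0.13,0.15,0,0,0],[-1,0,0.1,0.11,0,0,0],[-1,0,0,0,0,0,0],[-1,0,0,0,0,0,0]]'
python3 d.py 401 -88 24 6.3 42
```

```text
time: 7.08
eef_pos: [0.4013, -0.0883, 0.0288]
eef_rot: [-1.705, -1.907, 0.731]
contact_force: [-0.3, -0.5, -2.6]
opening: 0.0245
gripper_force: 35.0
t 7.08 p [401.3 -88.3  28.8] F [-0.3 -0.5 -2.6] open 24.5 grip 35.0 q [-0.19  0.79  1.68 -0.21  1.39 -0.19]
shift now-axes cm [0.04 0.3  0.37]  target-axes cm [0.04 0.3  0.37] turn [0.001 0.002 0.001]
```

```bash

python3 -m crank '[[-1,0,0.13,0.15,0,0,0],[-1,0,0.07,0.075,0,0,0],[-1,0,0,0,0,0,0],[-1,0,0,0,0,0,0]]'
python3 -m crank '[[-1,0,0.07,0.075,0,0,0],[-1,0,0.035,0.035,0,0,0],[-1,0,0,0,0,0,0]]'
```

```text
time: 7.42
eef_pos: [0.4009, -0.0883, 0.0252]
eef_rot: [-1.704, -1.906, 0.732]
contact_force: [-1.0, -0.9, -2.0]
opening: 0.0246
gripper_force: 35.0
time: 7.67
eef_pos: [0.401, -0.0883, 0.0239]
eef_rot: [-1.704, -1.906, 0.732]
contact_force: [0.6, -1.1, 0.4]
opening: 0.0249
gripper_force: 35.0
```

```bash

python3 -m crank '[[-0.35,0,-0.15,0,0,0,0],[-0.22,0,-0.2,0,0,0,0],[-0.22,0,-0.2,0,0,0,0],[-0.22,0,0,0,0,0,0],[-0.22,0,0.22,-0.2,0,0,0],[-0.22,0,0.22,-0.2,0,0,0],[-0.22,0,0.37,-0.33,0,0,0],[-0.22,0,0.37,-0.33,0,0,0],[-0.22,0,0.37,-0.33,0,0,0],[-0.22,0,0.37,-0.33,0,0,0],[-0.22,0,0.37,-0.33,0,0,0],[-0.22,0,0.37,-0.33,0,0,0],[-0.22,0,0,0,0,0,0]]'
python3 d.py 401 -88 24 6.3 42
python3 - <<'E'
from h import *
im=shot('scene')
b=im['frame'][100:250,240:440]; cv2.imwrite('pics/c4.png',cv2.resize(b,None,fx=4,fy=4,interpolation=cv2.INTER_CUBIC)[...,::-1])
E
```

```text
time: 8.75
eef_pos: [0.4333, -0.0847, 0.0273]
eef_rot: [-1.704, -1.907, 0.731]
contact_force: [0.4, -0.1, 0.2]
opening: 0.0361
gripper_force: 0.0
t 8.75 p [433.3 -84.7  27.3] F [ 0.4 -0.1  0.2] open 36.1 grip 0.0 q [-0.18  0.83  1.59 -0.19  1.44 -0.19]
shift now-axes cm [ 0.03 -2.19  2.41]  target-axes cm [ 0.03 -2.19  2.41] turn [0.001 0.002 0.002]
```

View pics/c4.png

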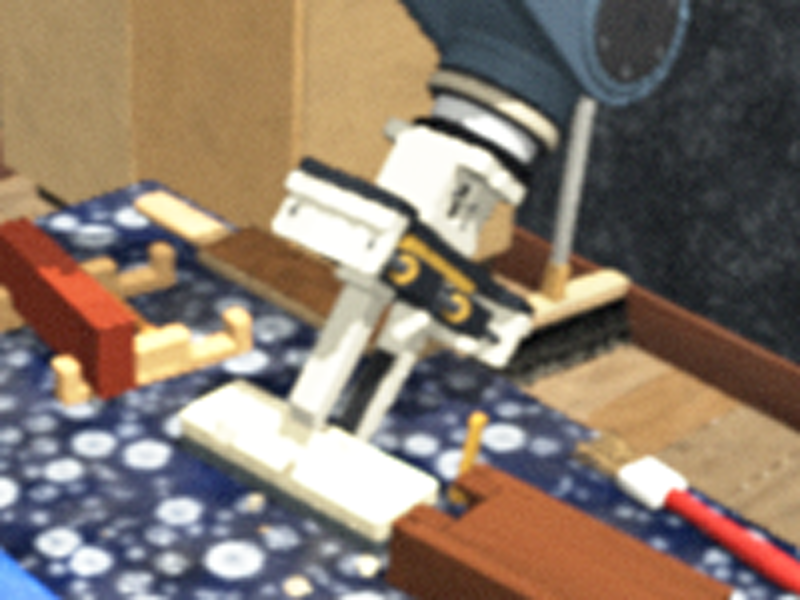

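The stone is nearly flat with cream up at (310,460), and only one edge still rests on the lower finger. I'll withdraw, rise, level the tool and look.

```bash

python3 -m crank '[[-0.22,0,0.37,-0.33,0,0,0],[-0.22,0,0.37,-0.33,0,0,0],[-0.22,0,0.37,-0.33,0,0,0],[-0.22,0,0.37,-0.33,0,0,0],[-0.22,0,0,0,0,0,0],[-0.22,0,-1.3,-1.5,0,0,0],[-0.22,0,-2,-2.2,0,0,0],[-0.22,0,-2,-2.2,0,0,0],[-0.22,0,-2,-2.2,0,0,0],[0.6,0,0,0,-0.105,0,0],[0.6,0,0,0,-0.105,0,0],[0.6,0,0,0,-0.105,0,0],[0.6,0,0,0,-0.105,0,0],[0.6,0,0,0,-0.105,0,0],[0.6,0,0,0,-0.105,0,0],[0.6,0,0,0,-0.103,0,0]]' 
python3 -m crank '[[0.6,4,0,0,0,0,0],[0.6,4,0,0,0,0,0],[0.6,4,0,0,0,0,0],[0.6,4,0,0,0,0,0],[0.6,4,0,0,0,0,0],[0.6,0,0,0,0,0,0]]' >/dev/null
cat > m2.py <<'E'
from h import *
im=shot('top','top2.png'); P=cloud(im); Z=P[...,2]; f=cv2.cvtColor(im['frame'],cv2.COLOR_RGB2HSV)
def rect(name,roi,cond,z):
    m=np.zeros(Z.shape,np.uint8); u0,u1,v0,v1=roi; m[v0:v1,u0:u1]=cond[v0:v1,u0:u1]
    n,l,st,_=cv2.connectedComponentsWithStats(m); m=l==1+st[1:,4].argmax()
    v,u=np.nonzero(m); Q=onplane(im,np.c_[u,v],z)
    c,s,a=cv2.minAreaRect((Q[:,:2]*1000).astype(np.float32))
    print(name,'px',u.min(),u.max(),v.min(),v.max(),'c',np.round(c,1),'size',np.round(s,1),'ang',round(a,1),'z',np.nanpercentile(Z[m],[10,50,90]).round(4))
rect('stone',(262,357,165,225),(Z>.018)&(Z<.034)&(f[...,1]<90),.025)
rect('case',(345,450,155,225),(Z>.034)&(Z<.05),.041)
# case side edges: left/right walls of top face near z=.041 by per-row slice
E
python3 m2.py; python3 d.py 430 -90 60 6.3
```

```text
time: 10.13
eef_pos: [0.4522, -0.0827, 0.1369]
eef_rot: [2.091, 2.338, 0.006]
contact_force: [0.2, -0.8, 0.4]
opening: 0.0736
gripper_force: 0.0
stone px 283 353 187 217 c [419.6 -84.3] size [ 50.8 149.7] ang 6.3 z [0.0239 0.0259 0.028 ]
case px 357 435 168 211 c [ 439.5 -254.6] size [ 77.2 162.9] ang 6.3 z [0.0401 0.0422 0.0443]
t 10.68 p [429.  118.9 136.4] F [-0.5  0.1 -0.4] open 74.5 grip 0.0 q [0.17 0.28 1.99 0.   0.87 0.05]
shift now-axes cm [-20.76  -2.34   7.63]  target-axes cm [-20.78  -2.19   7.64] turn [ 0.    -0.     0.007]
```

```bash
python3 -c "
import cv2
b=cv2.imread('pics/top2.png')[150:240,240:450];cv2.imwrite('pics/c5.png',cv2.resize(b,None,fx=3.8,fy=3.8,interpolation=2))"
```

```text
(no output)
```

View pics/c5.png

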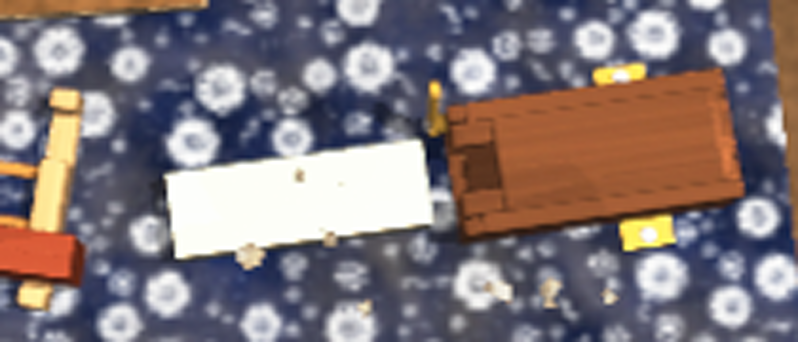

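Cream is up, and the stone is squarely aligned before the mouth: stone at (300,200) and mouth at (455,170) in the crop. I'll grip it across its width, 28 mm behind the centre.

```bash
python3 d.py 416.9 -56.5 40 6.3 | tail -1
python3 -m crank '[[0.6,-2.5,0,0,0,0,0],[0.6,-3.9,-0.5,0,0,0,0],[0.6,-3.9,-1,0,0,0,0],[0.6,-3.9,-1,0,0,0,0],[0.6,-3,-0.75,0,0,0,0.007],[0.6,0,0,2,0,0,0],[0.6,0,0,4,0,0,0],[0.6,0,0,3,0,0,0],[0.6,0,0,0,0,0,0],[0.6,0,0,0,0,0,0]]' >/dev/null;python3 d.py 416.9 -56.5 4 6.3
```

```text
shift now-axes cm [-17.28  -3.25   9.63]  target-axes cm [-17.3   -3.13   9.64] turn [ 0.    -0.     0.007]
t 11.52 p [415.7 -58.9  46. ] F [-0.2 -0.6  0.3] open 74.5 grip 0.0 q [-0.25  0.42  2.11 -0.    0.62 -0.36]
shift now-axes cm [0.22 0.15 4.2 ]  target-axes cm [0.22 0.14 4.2 ] turn [-0.003 -0.001 -0.006]
```

```bash

python3 -m crank '[[0.6,0.2,0.15,1.5,0,0,0],[0.6,0,0,1.5,0,0,-0.003],[0.6,0,0,0.8,0,0,0],[0.6,0,0,0.35,0,0,0],[0.6,0,0,0,0,0,0],[0.6,0,0,0,0,0,0],[-1,0,0,0,0,0,0],[-1,0,0,0,0,0,0],[-1,0,0,0,0,0,0],[-1,0,0,0,0,0,0],[-1,0,0,0,0,0,0],[-1,0,0,0,0,0,0]]' 35
python3 d.py 416.9 -56.5 4 6.3
```

```text
time: 12.52
eef_pos: [0.418, -0.0562, 0.005]
eef_rot: [2.098, 2.338, 0.0]
contact_force: [-1.8, 0.1, 5.8]
opening: 0.0495
gripper_force: 35.0
t 12.52 p [418.  -56.2   5. ] F [-1.8  0.1  5.8] open 49.5 grip 35.0 q [-0.24  0.51  2.11  0.    0.52 -0.35]
shift now-axes cm [-0.02 -0.11  0.1 ]  target-axes cm [-0.02 -0.11  0.1 ] turn [ 0.     0.    -0.002]
```

```bash

python3 -m crank '[[-1,0,0,-0.4,0,0,0],[-1,0,0,-0.4,0,0,0],[-1,0,0,0,0,0,0],[-1,0,0,0,0,0,0]]' 45
python3 -m crank '[[-1,-0.6,0,0,0,0,0],[-1,-0.6,0,0,0,0,0],[-1,0,0,0,0,0,0],[-1,0,0,0,0,0,0]]'
python3 - <<'E'
from h import *
P=None
im=shot('top'); cv2.imwrite('pics/c6.png',cv2.resize(im['frame'][140:240,250:450],None,fx=4,fy=4,interpolation=2)[...,::-1])
E
```

```text
time: 12.85
eef_pos: [0.418, -0.0562, 0.0129]
eef_rot: [2.098, 2.338, 0.0]
contact_force: [0.1, -0.0, -2.5]
opening: 0.0496
gripper_force: 45.0
time: 13.18
eef_pos: [0.4191, -0.0686, 0.0126]
eef_rot: [-2.099, -2.337, 0.0]
contact_force: [0.6, -0.8, -3.6]
opening: 0.0498
gripper_force: 45.0
```

View pics/c6.png

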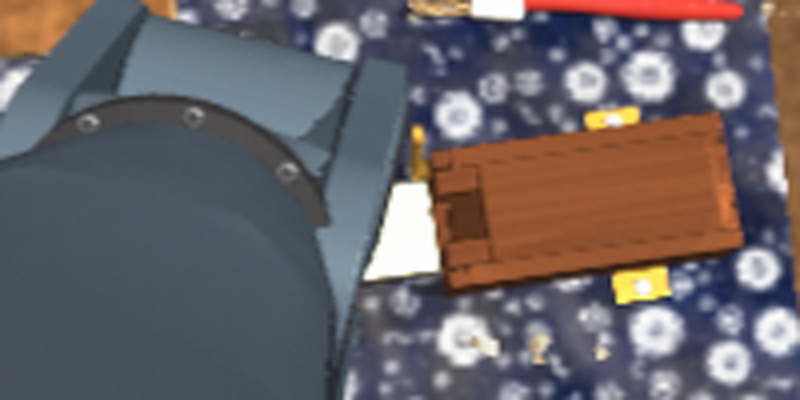

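The cream front end, at (400-437, 182-275), is about to enter the mouth at (440,155-290). It looks slightly low in the picture, so I'll measure the lateral offset from the edges.

```bash
cat > lat.py <<'E'
from h import *
im=shot('top'); f=im['frame'].astype(int); hsv=cv2.cvtColor(im['frame'],cv2.COLOR_RGB2HSV)
br=((f[...,0]-f[...,2])>35)&(f[...,0]>70); wh=(f.min(2)>185)
def line(mask,cols,lo,hi,z,top,name):
    pts=[]
    for u in cols:
        v=np.nonzero(mask[lo:hi,u])[0]
        if len(v)>5: pts.append((u,lo+(v.min()-.5 if top else v.max()+.5)))
    Q=onplane(im,pts,z)[:,:2]*1000
    k,c=np.polyfit(Q[:,1],Q[:,0],1); r=Q[:,0]-k*Q[:,1]-c; g=abs(r)<1.5; k,c=np.polyfit(Q[g,1],Q[g,0],1)
    print(name,len(pts),'angle',round(np.degrees(np.arctan(-k)),2),'x at y=-167:',round(k*-167+c,1),'rms',r[g].std().round(2)); return k,c
line(br,range(366,428),163,195,.041,True,'case far')
line(br,range(366,428),190,222,.034,False,'case near')
line(wh,range(347,357),180,200,.0326,True,'stone far')
line(wh,range(345,357),195,218,.0326,False,'stone near')
print(f[176:192,352].tolist(), f[203:214,352].tolist())
print('near case', f[195:218,400].tolist())
E
python3 lat.py
```

```text
case far 62 angle 6.5 x at y=-167: 469.0 rms 0.47
case near 62 angle 4.12 x at y=-167: 394.2 rms 0.75
stone far 10 angle -1.67 x at y=-167: 452.8 rms 0.79
stone near 12 angle 5.81 x at y=-167: 404.1 rms 0.49
[[92, 79, 74], [91, 79, 73], [90, 78, 73], [90, 77, 71], [98, 78, 64], [102, 85, 69], [117, 106, 95], [108, 98, 89], [109, 98, 87], [131, 132, 121], [253, 254, 250], [253, 254, 248], [253, 254, 248], [253, 254, 248], [253, 254, 248], [253, 254, 248]] [[253, 254, 253], [253, 254, 253], [253, 254, 253], [253, 254, 253], [252, 253, 252], [219, 202, 162], [79, 78, 76], [102, 104, 122], [73, 76, 97], [82, 87, 104], [100, 106, 120]]
near case [[147, 84, 48], [144, 82, 48], [147, 83, 49], [144, 81, 48], [143, 83, 47], [141, 81, 48], [137, 78, 45], [154, 87, 50], [153, 87, 51], [154, 87, 52], [151, 86, 50], [119, 68, 39], [53, 31, 20], [53, 34, 33], [48, 52, 77], [49, 53, 77], [45, 50, 73], [47, 51, 76], [50, 55, 80], [53, 55, 77], [65, 67, 85], [96, 98, 112], [150, 150, 161]]
```

```bash
sed -i "s/^line(br,range(366,428),190.*/line(f[...,0]>105,range(366,428),190,222,.041,False,'case near')/; /^print(/d; /^print('near/d" lat.py; sed -i "s/line(f\[/line((f[...,0]>105)\&((f[...,0]-f[...,2])>35)\&(f[/; s/>105,range/>105),range/" lat.py; python3 lat.py; python3 d.py 430 -69 12 6.4
```

```text
case far 62 angle 7.27 x at y=-167: 468.2 rms 0.44
case near 62 angle 4.44 x at y=-167: 393.4 rms 0.77
stone far 10 angle 6.18 x at y=-167: 453.3 rms 0.8
stone near 12 angle 5.81 x at y=-167: 404.1 rms 0.49
t 13.33 p [419.1 -68.1  12.7] F [-0.3  0.4 -3.1] open 49.6 grip 45.0 q [-0.27  0.5   2.11  0.    0.54 -0.38]
shift now-axes cm [-0.2   1.08  0.07]  target-axes cm [-0.21  1.08  0.07] turn [-0.    -0.    -0.004]
```

```bash

python3 -m crank '[[-1,0,0.2,0.05,0,0,0],[-1,-0.2,0,0,0,0,0],[-1,-0.2,0,0,0,0,0],[-1,-0.2,0,0,0,0,0],[-1,-0.2,0,0,0,0,0],[-1,0,0,0,0,0,0],[-1,0,0,0,0,0,0]]'
python3 -m crank '[[-1,-0.2,0,0,0,0,0],[-1,-0.2,0,0,0,0,0],[-1,-0.2,0,0,0,0,0],[-1,0,0,0,0,0,0],[-1,0,0,0,0,0,0]]'
```

```text
time: 13.92
eef_pos: [0.4218, -0.0761, 0.0122]
eef_rot: [-2.099, -2.337, 0.001]
contact_force: [-5.2, -1.9, -4.0]
opening: 0.0496
gripper_force: 45.0
time: 14.33
eef_pos: [0.4225, -0.0821, 0.0122]
eef_rot: [-2.099, -2.337, 0.001]
contact_force: [-5.8, -3.9, -3.6]
opening: 0.0496
gripper_force: 45.1
```

```bash

python3 -m crank '[[-1,0,-0.08,0,0,0,0],[-1,0,0,0,0,0,0],[-1,0,0,0,0,0,0]]'
python3 -m crank '[[-1,-0.2,0,0,0,0,0],[-1,-0.2,0,0,0,0,0],[-1,-0.2,0,0,0,0,0],[-1,0,0,0,0,0,0],[-1,0,0,0,0,0,0]]';python3 d.py 423 -92 12 6.3
```

```text
time: 14.58
eef_pos: [0.4222, -0.0821, 0.0123]
eef_rot: [2.098, 2.338, 0.0]
contact_force: [-2.3, -1.4, -3.0]
opening: 0.0493
gripper_force: 45.0
time: 15.0
eef_pos: [0.4228, -0.0882, 0.0123]
eef_rot: [2.098, 2.337, 0.0]
contact_force: [-2.0, -0.6, -2.8]
opening: 0.0496
gripper_force: 45.0
t 15.0 p [422.8 -88.2  12.3] F [-2.  -0.6 -2.8] open 49.6 grip 45.0 q [-0.31  0.51  2.09 -0.    0.55 -0.42]
shift now-axes cm [-0.38 -0.02  0.03]  target-axes cm [-0.38 -0.02  0.03] turn [ 0.001  0.    -0.002]
```

```bash

python3 -m crank '[[-1,-0.2,-0.02,0,0,0,0],[-1,-0.2,0,0,0,0,0],[-1,-0.2,0,0,0,0,0],[-1,-0.2,0,0,0,0,0],[-1,-0.2,0,0,0,0,0],[-1,0,0,0,0,0,0]]'
python3 -m crank '[[-1,-0.2,0,0,0,0,0],[-1,-0.2,0,0,0,0,0],[-1,-0.2,0,0,0,0,0],[-1,-0.2,0,0,0,0,0],[-1,-0.2,0,0,0,0,0],[-1,0,0,0,0,0,0]]'
```

```text
time: 15.5
eef_pos: [0.4236, -0.0983, 0.0123]
eef_rot: [2.098, 2.338, 0.0]
contact_force: [-1.7, -0.7, -3.7]
opening: 0.0496
gripper_force: 45.0
time: 16.0
eef_pos: [0.4246, -0.1082, 0.0123]
eef_rot: [2.098, 2.338, 0.0]
contact_force: [-0.5, -0.6, -3.8]
opening: 0.0496
gripper_force: 45.0
```

```bash

python3 -m crank '[[-1,-0.25,0,0,0,0,0],[-1,-0.25,0,0,0,0,0],[-1,-0.25,0,0,0,0,0],[-1,-0.25,0,0,0,0,0],[-1,-0.25,0,0,0,0,0],[-1,-0.25,0,0,0,0,0],[-1,-0.25,0,0,0,0,0],[-1,-0.25,0,0,0,0,0],[-1,0,0,0,0,0,0]]' | grep -E 'pos|contact'
python3 -m crank '[[-1,-0.25,0,0,0,0,0],[-1,-0.25,0,0,0,0,0],[-1,-0.25,0,0,0,0,0],[-1,-0.25,0,0,0,0,0],[-1,-0.25,0,0,0,0,0],[-1,-0.25,0,0,0,0,0],[-1,-0.25,0,0,0,0,0],[-1,-0.25,0,0,0,0,0],[-1,0,0,0,0,0,0]]'
python3 d.py 429 -154 12 6.3
```

```text
eef_pos: [0.4267, -0.1281, 0.0123]
contact_force: [0.6, -1.0, -2.7]
time: 17.5
eef_pos: [0.4289, -0.148, 0.0123]
eef_rot: [2.098, 2.338, -0.0]
contact_force: [-1.3, 0.2, -2.4]
opening: 0.0498
gripper_force: 45.0
t 17.5 p [ 428.9 -148.    12.3] F [-1.3  0.2 -2.4] open 49.8 grip 45.0 q [-0.43  0.53  2.03 -0.    0.58 -0.54]
shift now-axes cm [-0.6  -0.05  0.03]  target-axes cm [-0.6  -0.05  0.03] turn [ 0.     0.    -0.002]
```

```bash

python3 -m crank '[[-1,-0.25,-0.05,0,0,0,0],[-1,-0.25,0,0,0,0,0],[-1,0,0,0.1,0,0,0],[-1,0,0,0,0,0,0],[-0.2,0,0,0,0,0,0],[0.4,0,0,0,0,0,0],[0.4,0,0,0,0,0,0],[0.4,0,0,0,0,0,0],[0.4,0,0,-1,0,0,0],[0.4,0,0,-2.5,0,0,0],[0.4,0,0,-2,0,0,0],[0.4,2,0,0,0,0,0],[-1,4,0,0,0,0,0],[-1,1.5,0,0,0,0,0],[-1,0,0,0,0,0,0],[-1,0,0,0,0,0,0],[-1,0,0,0,0,0,0],[-1,0,0,0,0,0,0],[-1,0,0,0,0,0,0]]' 20
python3 d.py 421.9 -88 9 6.3
python3 - <<'E'
from h import *
im=shot('scene')
cv2.imwrite('pics/c7.png',cv2.resize(im['frame'][130:280,260:440],None,fx=4,fy=4,interpolation=2)[...,::-1])
E
```

```text
time: 19.08
eef_pos: [0.4209, -0.0788, 0.0663]
eef_rot: [2.099, 2.337, 0.0]
contact_force: [0.2, 0.4, -0.4]
opening: 0.0231
gripper_force: 0.0
t 19.08 p [420.9 -78.8  66.3] F [ 0.2  0.4 -0.4] open 23.1 grip 0.0 q [-0.29  0.38  2.08 -0.    0.68 -0.4 ]
shift now-axes cm [-0.92 -0.    5.73]  target-axes cm [-0.93 -0.    5.73] turn [ 0.     0.    -0.003]
```

View pics/c7.png

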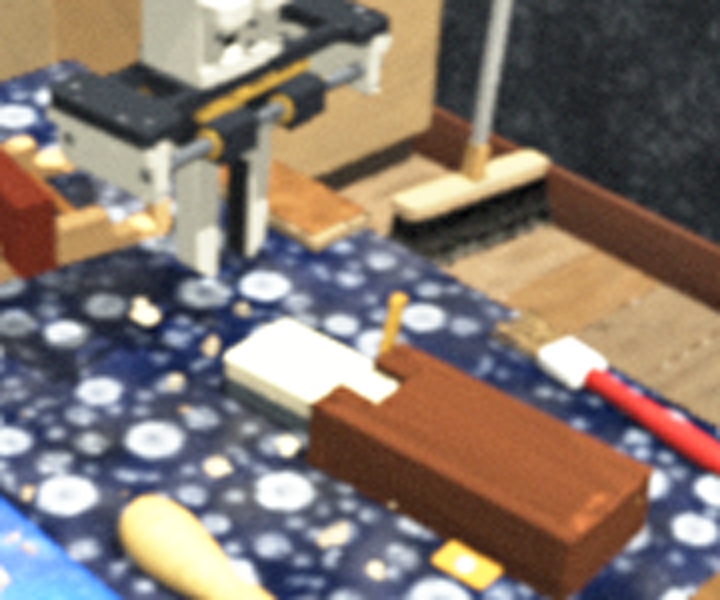

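The stone is about half in and level at (300,370), and the button is upright. I'll push with the shut fingers.

```bash

python3 -m crank '[[-1,0,0,2,0,0,0],[-1,0,0,2.5,0,0,0],[-1,0,0,1,0,0,0],[-1,0,0,0.1,0,0,0],[-1,-0.5,0,0,0,0,0],[-1,-0.5,0,0,0,0,0],[-1,-0.4,0,0,0,0,0],[-1,-0.2,0,0,0,0,0],[-1,-0.2,0,0,0,0,0],[-1,-0.2,0,0,0,0,0],[-1,-0.2,0,0,0,0,0],[-1,-0.2,0,0,0,0,0],[-1,0,0,0,0,0,0]]' | grep -vE rot
python3 -m crank '[[-1,-0.2,0,0,0,0,0],[-1,-0.2,0,0,0,0,0],[-1,-0.2,0,0,0,0,0],[-1,-0.2,0,0,0,0,0],[-1,-0.2,0,0,0,0,0],[-1,-0.2,0,0,0,0,0],[-1,-0.2,0,0,0,0,0],[-1,-0.2,0,0,0,0,0]]' | grep -E 'pos|cont'
python3 d.py 430.3 -165.5 9 6.3
```

```text
time: 20.22
eef_pos: [0.4224, -0.1003, 0.0106]
contact_force: [-2.3, 17.9, 13.1]
opening: 0.0007
gripper_force: 9.0
eef_pos: [0.4249, -0.1168, 0.0107]
contact_force: [-0.6, 2.2, 1.3]
t 20.88 p [ 424.9 -116.8   10.7] F [-0.6  2.2  1.3] open 1.1 grip 1.1 q [-0.37  0.52  2.07  0.    0.56 -0.48]
shift now-axes cm [-4.9   0.01  0.17]  target-axes cm [-4.9   0.01  0.17] turn [-0.    -0.001 -0.001]
```

```bash

python3 -m crank '[[-1,-0.2,0,0,0,0,0],[-1,-0.2,0,0,0,0,0],[-1,-0.2,0,0,0,0,0],[-1,-0.2,0,0,0,0,0],[-1,-0.2,0,0,0,0,0],[-1,-0.2,0,0,0,0,0]]' | grep -E 'pos|cont'
python3 -m crank '[[-1,-0.2,0,0,0,0,0],[-1,-0.2,0,0,0,0,0],[-1,-0.2,0,0,0,0,0],[-1,-0.2,0,0,0,0,0],[-1,-0.2,0,0,0,0,0],[-1,-0.2,0,0,0,0,0],[-1,-0.2,0,0,0,0,0]]' | grep -E 'pos|cont'
python3 d.py 430.3 -165.5 9 6.3
```

```text
eef_pos: [0.4263, -0.13, 0.0102]
contact_force: [-0.2, 2.3, 1.5]
eef_pos: [0.4279, -0.1439, 0.0102]
contact_force: [0.5, 2.0, -0.3]
t 21.97 p [ 427.9 -143.9   10.2] F [ 0.5  2.  -0.3] open 0.6 grip 0.8 q [-0.43  0.53  2.04 -0.    0.57 -0.54]
shift now-axes cm [-2.18  0.01  0.12]  target-axes cm [-2.18  0.    0.12] turn [-0.     0.    -0.002]
```

```bash

python3 -m crank '[[-1,-0.2,0,0,0,0,0],[-1,-0.2,0,0,0,0,0],[-1,-0.2,0,0,0,0,0],[-1,-0.2,0,0,0,0,0],[-1,-0.2,0,0,0,0,0],[-1,-0.2,0,0,0,0,0],[-1,-0.2,0,0,0,0,0],[-1,-0.1,0,0,0,0,0],[-1,0,0,0,0,0,0]]' | grep -E 'pos|cont'
python3 -m crank '[[-1,-0.05,0,0,0,0,0],[-1,-0.05,0,0,0,0,0],[-1,-0.05,0,0,0,0,0],[-1,-0.05,0,0,0,0,0],[-1,0,0,0,0,0,0]]' | grep -E 'pos|cont'
python3 -m crank '[[-1,-0.05,0,0,0,0,0],[-1,-0.05,0,0,0,0,0],[-1,0,0,0,0,0,0]]' | grep -E 'pos|cont'
```

```text
eef_pos: [0.4296, -0.1589, 0.0103]
contact_force: [0.5, 0.0, 0.2]
eef_pos: [0.4297, -0.1606, 0.0103]
contact_force: [-0.4, 0.6, 0.6]
eef_pos: [0.4298, -0.1616, 0.0103]
contact_force: [0.5, 2.6, 1.6]
```

```bash

python3 -m crank '[[-1,-0.05,0,0,0,0,0],[-1,-0.05,0,0,0,0,0],[-1,0,0,0,0,0,0]]' | grep -E 'pos|cont'
python3 -m crank '[[-1,-0.05,0,0,0,0,0],[-1,-0.05,0,0,0,0,0],[-1,0,0,0,0,0,0]]' | grep -E 'pos|cont'
```

```text
eef_pos: [0.4299, -0.1626, 0.0102]
contact_force: [-0.5, 1.3, 0.9]
eef_pos: [0.43, -0.1636, 0.0102]
contact_force: [0.3, 0.4, 1.9]
```

```bash

python3 -m crank '[[-1,-0.05,0,0,0,0,0],[-1,-0.05,0,0,0,0,0],[-1,0,0,0,0,0,0]]' | grep -E 'pos|cont'
```

```text
eef_pos: [0.43, -0.1644, 0.0102]
contact_force: [-0.8, 4.1, 2.4]
```

```bash

python3 -m crank '[[-1,-0.04,0,0,0,0,0],[-1,0,0,0,0,0,0],[-1,0,0,0,0,0,0]]' | grep -E 'pos|cont'
```

```text
eef_pos: [0.4299, -0.1644, 0.0102]
contact_force: [0.5, 7.1, 4.1]
```

```bash

python3 -m crank '[[-1,-0.04,0,0,0,0,0],[-1,0,0,0,0,0,0],[-1,0,0,0,0,0,0]]' | grep -E 'pos|cont'
```

```text
eef_pos: [0.4299, -0.1644, 0.0102]
contact_force: [-0.2, 10.8, 4.8]
```

The push has stalled at the expected depth (predicted -165.5, reached -164.4) and the force is only rising gently, so the stone is home. I'll back off and go to the outer side of the button.

```bash

python3 -m crank '[[-1,0.5,0,0,0,0,0],[-1,1.5,0,0,0,0,0],[-1,0,0,-3,0,0,0],[-1,0,0,-4,0,0,0],[-1,0,2,0,0,0,0],[-1,0,3,0,0,0,0],[-1,0,2.6,0,0,0,0],[-1,0,0,0,0,0,0]]' | grep -E 'pos|cont'
python3 d.py 505.5 -157.6 45 6.3
python3 - <<'E'
from h import *
im=shot('scene')
cv2.imwrite('pics/c8.png',cv2.resize(im['frame'][130:280,260:440],None,fx=4,fy=4,interpolation=2)[...,::-1])
E
```

```text
eef_pos: [0.5077, -0.1374, 0.081]
contact_force: [0.1, -0.1, -1.1]
t 25.3 p [ 507.7 -137.4   81. ] F [ 0.1 -0.1 -1.1] open 0.8 grip 0.0 q [-0.35  0.49  1.83 -0.    0.81 -0.46]
shift now-axes cm [-1.98 -0.46  3.6 ]  target-axes cm [-1.99 -0.44  3.6 ] turn [ 0.004  0.002 -0.001]
```

View pics/c8.png

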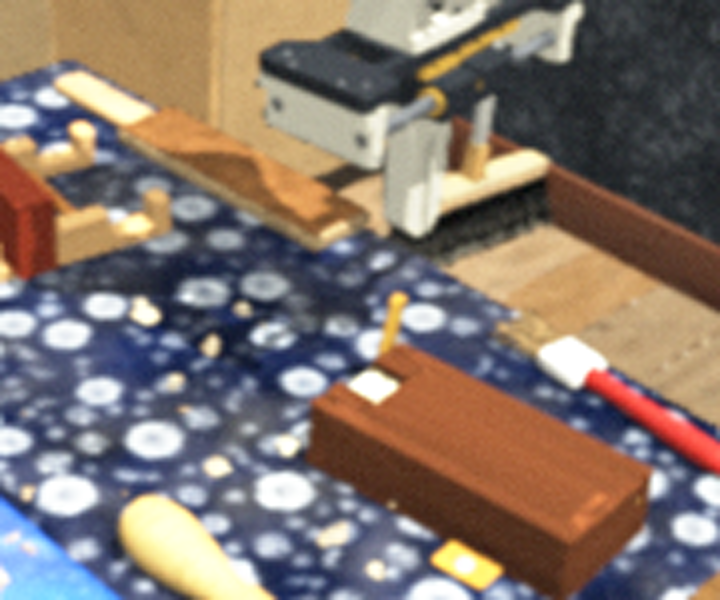

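The stone is home, with only cream showing through the scallop at (375,385), and the button at (395,315) is upright and leaning slightly outwards. I'll push it over now.

```bash

python3 -m crank '[[-1,-1,0,0,0,0,0],[-1,-0.68,0,0,0,0,0],[-1,0,0,1.8,0,0,0],[-1,0,0,1.8,0,0,0],[-1,0,0,0,0,0,0],[-1,0,-1,0,0,0,0],[-1,0,-1,0,0,0,0],[-1,0,-0.5,0,0,0,0],[-1,0,-0.5,0,0,0,0],[-1,0,-0.5,0,0,0,0],[-1,0,0,0,0,0,0]]' | grep -E 'pos|cont'
python3 -m crank '[[-1,0,-0.5,0,0,0,0],[-1,0,-0.5,0,0,0,0],[-1,0,-0.5,0,0,0,0],[-1,0,-0.5,0,0,0,0],[-1,0,-0.5,0,0,0,0],[-1,0,0,0,0,0,0]]' | grep -E 'pos|cont'
python3 d.py 435.8 -161 45 6.3
```

```text
eef_pos: [0.4698, -0.1578, 0.0447]
contact_force: [0.1, 0.7, 0.0]
eef_pos: [0.4448, -0.1604, 0.0442]
contact_force: [0.3, 0.2, 0.1]
t 26.77 p [ 444.8 -160.4   44.2] F [0.3 0.2 0.1] open 1.0 grip 0.0 q [-0.44  0.49  1.98 -0.    0.68 -0.55]
shift now-axes cm [ 0.04 -0.9  -0.08]  target-axes cm [ 0.04 -0.9  -0.08] turn [-0.001 -0.    -0.002]
```

```bash

python3 -m crank '[[-1,0,-0.5,0,0,0,0],[-1,0,-0.5,0,0,0,0],[-1,0,-0.5,0,0,0,0],[-1,0,0,0,0,0,0],[-1,0,0,0.4,0,0,0],[-1,0,0,0.4,0,0,0],[-1,0,0,0.4,0,0,0],[-1,0,0,0.2,0,0,0],[-1,0,0,0.1,0,0,0],[-1,0,0,0,0,0,0]]' | grep -E 'pos|cont'
python3 - <<'E'
from h import *
im=shot('scene')
cv2.imwrite('pics/c9.png',cv2.resize(im['frame'][150:280,280:440],None,fx=4,fy=4,interpolation=2)[...,::-1])
E
```

```text
eef_pos: [0.4308, -0.1619, 0.0289]
contact_force: [-0.4, -0.8, 0.2]
```

```bash

python3 -m crank '[[-1,0,0,0.1,0,0,0],[-1,0,0,0.1,0,0,0],[-1,0,0,0,0,0,0]]' | grep -E 'pos|cont'
```

```text
eef_pos: [0.4309, -0.162, 0.0272]
contact_force: [-0.6, -0.2, -0.6]
```

```bash

python3 -m crank '[[-1,0,0,0.1,0,0,0],[-1,0,0,0.07,0,0,0],[-1,0,0,0,0,0,0]]' | grep -E 'pos|cont'
```

```text
eef_pos: [0.4309, -0.162, 0.0255]
contact_force: [-0.4, 0.0, 0.3]
```

```bash

python3 -m crank '[[-1,0,0,0.05,0,0,0],[-1,0,0,0.03,0,0,0],[-1,0,0,0,0,0,0]]' | grep -E 'pos|cont'
```

```text
eef_pos: [0.4309, -0.162, 0.025]
contact_force: [-2.1, 0.2, 6.5]
```

Contact came at z = 25 mm, which is the height of the level bar's upper edge, so the bar is against its stop. I'll retreat straight up and verify.

```bash

python3 -m crank '[[-1,0,0,-0.5,0,0,0],[-1,0,0,-3,0,0,0],[-1,0,0,-4,0,0,0],[-1,0,0,-4,0,0,0],[-1,4,0,0,0,0,0],[-1,4,0,0,0,0,0],[-1,4,0,0,0,0,0],[-1,4,0,0,0,0,0],[-1,0,0,0,0,0,0]]' | grep -E 'time|pos|cont'
python3 - <<'E'
from h import *
im=shot('scene');a=im['frame'][150:280,280:430]
b=shot('top')['frame'][150:280,180:450]
cv2.imwrite('pics/c10.png',np.hstack([cv2.resize(a,(400,346),interpolation=2),cv2.resize(b,(400,346),interpolation=2)])[...,::-1])
E
```

```text
time: 29.15
eef_pos: [0.4123, 0.0019, 0.14]
contact_force: [0.5, -0.0, 0.2]
```

View pics/c10.png

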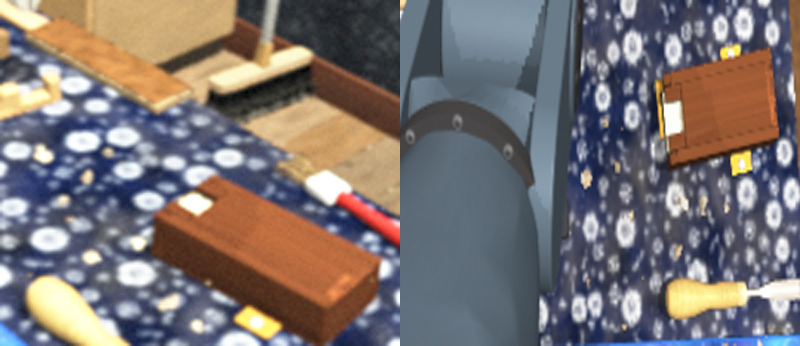

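The button lies across the mouth (yellow bar at (662,108) in the right half), cream shows through the scallop, the gouge hasn't moved, and the robot is clear. Handing in.

```bash
python3 -c "
from cell import arm
print(arm.finish_job())"
```

```text
the job is handed in; nothing more can be done
None
```

I handed the job in at about 29 s: the two-tone stone is in its case, cream side up and home against the back, the brass button is level across the mouth, and I didn't touch the red stone or the gouge. The highest wrist force I read on the stone was about 22 N, briefly as the push began, and about 12 N when it came home.

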